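# Restock the lint-roller refill box

## Robot

A 7-joint arm with a two-finger parallel gripper is mounted at the origin on the work surface. World frame = base frame: x ahead of the robot, y to its left, z up, the work surface at z = 0. Lengths are in m, angles in rad, forces in N, time in s.
With the tool pointing down it reaches from about 0.4 to 0.85 m from the base axis. Payload 10.4 kg.
Tool frame: the origin (TCP) lies at the very end of the fingers, on their centre line; the grasp point (between the pads) lies 19 mm behind it; z points along the fingers, y is the line along which they close (so a half turn about z gives the same grasp; the last joint's range is limited). The gripper opens to 87 mm and grips with 3 to 60 N. Pads are 19 mm wide; open, the fingers measure 117 mm over their backs; the gripper's body (75 mm by 190 mm) begins 51 mm behind the grasp point.
Start: joints at [-1.299, 0.332, -0.065, 1.46, 0.022, 1.35, -0.088], TCP at [0.182, 0.598, 0.223] pointing down, gripper open.
Joint ranges: [-2.6, 2.6], [-0.5, 2.12], [-1.47, 1.34], [0.16, 2.42], [-1.27, 4.41], [0.06, 2.06], [-2.6, 2.6]. Speed limits (rad/s): [2.22, 2.22, 2.79, 2.79, 3.14, 3.14, 3.14].

## Interface

Orientations are given as a unit quaternion [x, y, z, w].
In Python, from bench import * gives the robot as it stands.
- The arm moves only by the tool carry_out, never from a script. Its argument "deltas" is a list of rows, each an object with "hand": the finger opening in mm, from 0 to 87; "dp": the shift along the tool's x, y, z each as a share of 250 mm, from -1 to 1, a list of three; "spin": the turn about the tool's z as a share of pi rad, from -1 to 1. In form: [{"hand": hand, "dp": [dx, dy, dz], "spin": spin}, ...]. A call has 1 to 20 rows; each row is the pose to reach, as a shift and turn from the pose commanded when the call began, along the tool's axes at that moment, turning the shorter way round; what a row does not reach only later rows make up. A row lasts 1/10 s, in which the tool goes at most 50 mm and 8.59 degrees, less where a joint would pass 70% of its speed; a pose out of reach is approached as far as the arm can. A call with a number of a shift or a turn outside -1 to 1 is refused whole. A call with a gripper value outside its range is refused whole. The fingers move at their own pace and stop on an object; "force" is the grip in N (left out, the last holds). Time passes only in rows, so rows that repeat a pose let the fingers close. It gives the time, the measured TCP pose, the force, the opening and the grip force at its end, in the units of the state.
- read_state(): the state, without advancing time (a new reading comes with each control period).
- camera(name): name is "scene" or "top" or "wrist"; returns the picture (480x640x3 uint8, red, green, blue); there is no depth.
- get_calibration(name): a dict with "fx", "fy", "cx", "cy" (pixels), "k1" (the pictures are not rectified: a ray, as slopes to the right and down, at radius r is drawn at 1 + k1 r^2 times it, then the intrinsics apply), "R" (3x3) and "t" (3): a world point X has camera coordinates R X + t; the wrist camera has in their place "mount" (4x4, takes a point from camera to tool coordinates, whose origin is the TCP and whose axes are the flange's). Camera axes: x right, y down, z forward; pixel columns grow to the right and rows downward; lengths in m; the calibration is good to about 2 mm. A picture is of the moment at which its call begins: read the wrist's pose just before it. get_calibration takes no time and is no camera call.
- close_job(): hands the job in; it is judged then, once.
The state is a dict: "time": time; "joint_positions": joint angles; "joint_vel": joint speeds; "joint_torque": joint torques, N m; "ee_pos": TCP position; "eef_rot": TCP orientation; "ft_force": force on the tool from outside, world axes, zero at the start; "torque": the same for the moment, N m; "width": finger opening in m; "grip_force": force on a finger pad.
Only numpy, scipy, OpenCV 4.12 (cv2) and the standard library are available. Lean on these libraries where they do the work, as an engineer would, in place of code of your own. Each camera call takes 0.05 s, during which the arm holds its last target. There are 200 camera calls.

## Task

Restock the lint-roller refill box on the pulled-out tray: slide its cover fully open, take every spent cardboard core off the spindles and put it in the grey waste bin, and set each fresh blue refill roll standing on a spindle of its own, down on the floor of the compartment. With all that done, slide the cover fully closed. Leave the vase, the shoe brush, the lint roller and the shoe horn where they are.

Things in the scene. Friction and masses are not known exactly. Their poses are not given: they have to be found in the camera images.
- well: Fixed walnut refill box on the white tray (tray top at z = 12 mm), 275 mm wide (y), 82 mm high. Origin: under the centre of its compartment (130 x 255 mm inside, floor 6 mm up, walls 10 mm); x: the way the cover opens, away from the robot at yaw 0; z up. Box x 75 to 225 mm is a closed deck 82 mm high for the open cover. Rails rise 10 mm at |y| = 134 mm.
- spindle0 (a point): Foot of spindle 0, on the axis, on the compartment floor; axes as the box. The spindle is 22 mm in diameter, straight for 34 mm, then tapering to 8 mm at its top 46 mm above this point.
- spindle1 (a point): Foot of spindle 1, on the axis, on the compartment floor; axes as the box. The spindle is 22 mm in diameter, straight for 34 mm, then tapering to 8 mm at its top 46 mm above this point.
- spindle2 (a point): Foot of spindle 2, on the axis, on the compartment floor; axes as the box. The spindle is 22 mm in diameter, straight for 34 mm, then tapering to 8 mm at its top 46 mm above this point.
- cover (a joint): Slide of the flat green cover (150 x 262 x 6 mm, underside 82 mm above the box's underside): 0 = fully closed, 0.14 m = fully open (slid along the box's +x onto the deck). It stays where it is left (about 2 N friction). May start a little open.
- cover_handle (a point): Middle of the brass grip bar on the cover: an upright bar 14 mm thick (box x), 90 mm long (box y), 28 mm high, standing on the cover 18 mm behind its front edge (the one towards the box's -x). This point lies on the bar's vertical mid-plane, 16 mm above the cover's top face and 12 mm below the bar's top.
- roll0: Fresh refill roll, a blue tube: outer diameter 56 mm, hole 32 mm right through, 64 mm long, about 0.12 kg, with a brown lining. Origin at the centre of the tube, its axis is z (both ends alike). Starts standing on the tray. May be absent: two or three are there.
- roll1: Fresh refill roll, a blue tube: outer diameter 56 mm, hole 32 mm right through, 64 mm long, about 0.12 kg, with a brown lining. Origin at the centre of the tube, its axis is z (both ends alike). Starts standing on the tray. May be absent: two or three are there.
- roll2: Fresh refill roll, a blue tube: outer diameter 56 mm, hole 32 mm right through, 64 mm long, about 0.12 kg, with a brown lining. Origin at the centre of the tube, its axis is z (both ends alike). Starts standing on the tray. May be absent: two or three are there.
- core0: Spent cardboard core, a thin brown tube: outer diameter 40 mm, hole 32 mm, 64 mm long, about 0.03 kg. Origin at the centre of the tube, axis z. Starts standing on a spindle under the cover. May be absent: two or three are there.
- core1: Spent cardboard core, a thin brown tube: outer diameter 40 mm, hole 32 mm, 64 mm long, about 0.03 kg. Origin at the centre of the tube, axis z. Starts standing on a spindle under the cover. May be absent: two or three are there.
- core2: Spent cardboard core, a thin brown tube: outer diameter 40 mm, hole 32 mm, 64 mm long, about 0.03 kg. Origin at the centre of the tube, axis z. Starts standing on a spindle under the cover. May be absent: two or three are there.
- bin: Fixed grey open waste bin standing on the tray, 200 mm (its x) by 130 mm (its y) by 75 mm high, walls and floor 4 mm. Origin: centre of its underside.
- vase: Bystander: clear glass vase, 92 mm in diameter at most, 190 mm high; origin at its underside's centre.
- brush: Bystander: steel shoe brush lying bristles down, 160 (x) x 52 x 40 mm; origin under its centre.
- lint_roller: Bystander: lint roller lying along its x, 200 mm long, 40 mm in diameter; origin under its centre.
- shoe_horn: Bystander: orange silicone shoe horn lying along its x, 185 mm long, 46 mm wide, 11 mm high; origin under its centre.

How it is judged:
On the way, in this order (a step that is already met when the one before it is completed fails the run):
1. the cover is slid fully open (value of joint cover above 0.13 m), for 0.2 s.
2. every core is in the bin and every roll is seated on a spindle, in any order (((horizontal distance between roll0 and spindle0 below 0.009 m and z of roll0 in the frame of spindle0 below 0.037 m and angle between the z axis of roll0 and the z axis of well, either way round below 0.15 rad) or (horizontal distance between roll0 and spindle1 below 0.009 m and z of roll0 in the frame of spindle1 below 0.037 m and angle between the z axis of roll0 and the z axis of well, either way round below 0.15 rad) or (horizontal distance between roll0 and spindle2 below 0.009 m and z of roll0 in the frame of spindle2 below 0.037 m and angle between the z axis of roll0 and the z axis of well, either way round below 0.15 rad)) and ((horizontal distance between roll1 and spindle0 below 0.009 m and z of roll1 in the frame of spindle0 below 0.037 m and angle between the z axis of roll1 and the z axis of well, either way round below 0.15 rad) or (horizontal distance between roll1 and spindle1 below 0.009 m and z of roll1 in the frame of spindle1 below 0.037 m and angle between the z axis of roll1 and the z axis of well, either way round below 0.15 rad) or (horizontal distance between roll1 and spindle2 below 0.009 m and z of roll1 in the frame of spindle2 below 0.037 m and angle between the z axis of roll1 and the z axis of well, either way round below 0.15 rad)) and ((horizontal distance between roll2 and spindle0 below 0.009 m and z of roll2 in the frame of spindle0 below 0.037 m and angle between the z axis of roll2 and the z axis of well, either way round below 0.15 rad) or (horizontal distance between roll2 and spindle1 below 0.009 m and z of roll2 in the frame of spindle1 below 0.037 m and angle between the z axis of roll2 and the z axis of well, either way round below 0.15 rad) or (horizontal distance between roll2 and spindle2 below 0.009 m and z of roll2 in the frame of spindle2 below 0.037 m and angle between the z axis of roll2 and the z axis of well, either way round below 0.15 rad)) and x of core0 in the frame of bin between -0.095 and 0.095 m and y of core0 in the frame of bin between -0.061 and 0.061 m and z of core0 in the frame of bin between 0 and 0.07 m and x of core1 in the frame of bin between -0.095 and 0.095 m and y of core1 in the frame of bin between -0.061 and 0.061 m and z of core1 in the frame of bin between 0 and 0.07 m and x of core2 in the frame of bin between -0.095 and 0.095 m and y of core2 in the frame of bin between -0.061 and 0.061 m and z of core2 in the frame of bin between 0 and 0.07 m), for 0.2 s.
3. the cover is slid fully closed (value of joint cover below 0.006 m), for 0.2 s.
At the end, for the whole second after the job is handed in: Every roll present stands on a spindle (axis within 9 mm of the spindle's, seated within 5 mm of the compartment floor, within 0.15 rad of upright), every core present lies inside the bin below its rim, and the cover is closed to within 6 mm (all of step 2 and value of joint cover below 0.006 m); the robot touches nothing.
It fails at once if the vase is moved more than 30 mm or tipped (distance of vase from where it was at the start of the episode above 0.03 m or angle between vase's own z axis and vertical above 0.35 rad).
It fails at once if the brush is moved more than 30 mm (distance of brush from where it was at the start of the episode above 0.03 m).
It fails at once if the lint roller is moved more than 30 mm (distance of lint_roller from where it was at the start of the episode above 0.03 m).
It fails at once if the shoe horn is moved more than 30 mm (distance of shoe_horn from where it was at the start of the episode above 0.03 m).
Of core0, core1, core2 only 2 to 3 are there at a start; the rules pass over those that are not, and their reading is None.
Of roll0, roll1, roll2 only 2 to 3 are there at a start; the rules pass over those that are not, and their reading is None.
At some moment in a run one of roll0, roll1, roll2 may be knocked a few centimetres aside while the robot is not near it.
Once in a run the grip may slacken for a moment while it holds something.
It also fails if it takes over 210 s, if anything falls off the work surface, if the arm or the gripper's body presses on something with over 40 N, if the wrist force passes 120 N, or if a joint passes its speed limit or range.

## Working session

There is one attempt and no reset: what is moved stays moved. The work goes in short steps, Python scripts to look and compute and a tool call to move; the robot and the scene stay as the last step left them, time stands still between calls to the robot, and variables do not carry over. Pictures are saved under pics/ and viewed, at most 14 in all, crops included, and the job is handed in when it is done.

Besides the shell and the picture viewer there is one more tool, called after "Request:" as name(argument=value, ...), one argument or row to a line, values as JSON. carry_out: Moves the arm, as the interface text tells. Its arguments: {"type":"object","properties":{"deltas":{"type":"array","items":{"type":"object","properties":{"hand":{"type":"number"},"dp":{"type":"array","items":{"type":"number","minimum":-1,"maximum":1}},"spin":{"type":"number","minimum":-1,"maximum":1}}}},"force":{"type":"number"}},"required":["deltas"]}

```bash
mkdir -p pics; python3 - <<'E'
from bench import *
import cv2
s=read_state();print(s['time'],s['ee_pos'],s['eef_rot'],s['width'])
for n in("scene","top"):
    cv2.imwrite(f"pics/{n}0.png",camera(n)[:,:,::-1]);print(n,get_calibration(n))
print(get_calibration("wrist"))
E
```

```text
0.0 [0.18144589 0.59767195 0.22176357] [ 1.46828816e-01  9.89161667e-01 -6.98713982e-04 -8.15061568e-05] 0.08701322718514364
scene {'fx': 476.6057055242098, 'fy': 476.6057055242098, 'cx': 313.7010142671723, 'cy': 241.56070518076024, 'k1': -0.05415787237400834, 'R': array([[-0.73923171,  0.67338611,  0.00936037],
       [ 0.56176134,  0.62423863, -0.54290913],
       [-0.37143058, -0.39607735, -0.83973928]]), 't': array([ 0.42564571, -0.23745312,  1.42749811])}
top {'fx': 451.59335198913396, 'fy': 451.59335198913396, 'cx': 321.30330302219704, 'cy': 234.72010217946382, 'k1': -0.002011502959859447, 'R': array([[ 0.02029511, -0.99956064,  0.02160164],
       [-0.9939818 , -0.02249877, -0.10720998],
       [ 0.10764888, -0.0192958 , -0.99400171]]), 't': array([-0.04827339,  0.55399644,  1.10651508])}
{'fx': 337.9148673639029, 'fy': 337.9148673639029, 'cx': 317.0742923567554, 'cy': 239.68168624530688, 'k1': -0.039550678979787555, 'mount': array([[-8.31807523e-04, -9.54967734e-01, -2.96708503e-01,
         8.21512711e-02],
       [ 9.99998621e-01, -1.22082432e-03,  1.12582367e-03,
         2.12149746e-04],
       [-1.43735423e-03, -2.96707157e-01,  9.54967432e-01,
        -1.62115794e-01],
       [ 0.00000000e+00,  0.00000000e+00,  0.00000000e+00,
         1.00000000e+00]])}
```

View pics/top0.png

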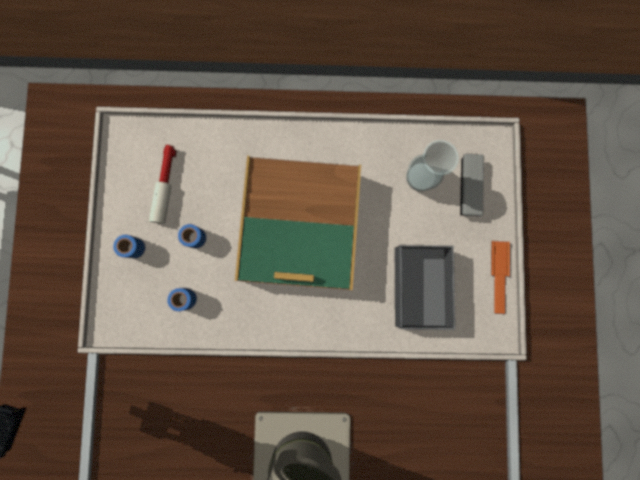

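View pics/scene0.png

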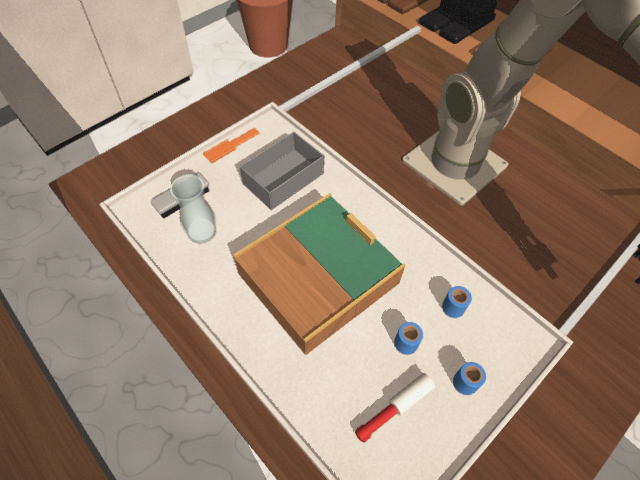

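The top view shows three rolls at about (127,246), (191,236) and (181,299). The box spans (237..360, 158..290) with its handle at (294,277), and the bin is at (424,287). I'll enlarge it for accurate readings.

```bash
cat > h.py <<'E'
from bench import *
import numpy as np, cv2
from scipy.spatial.transform import Rotation as Ro
def cam(name,s=None):
    c=get_calibration(name)
    if name=="wrist":
        T=np.eye(4);T[:3,:3]=Ro.from_quat(s['eef_rot']).as_matrix();T[:3,3]=s['ee_pos']
        M=T@c['mount'];R=M[:3,:3].T;t=-R@M[:3,3]
    else: R,t=np.array(c['R']),np.array(c['t'])
    return c,R,t
def px2w(name,uv,z,s=None):
    c,R,t=cam(name,s);out=[]
    for u,v in np.atleast_2d(uv):
        d=np.array([(u-c['cx'])/c['fx'],(v-c['cy'])/c['fy']]);p=d.copy()
        for _ in range(10): p=d/(1+c['k1']*(p@p))
        ray=R.T@np.array([*p,1]);o=-R.T@t
        out.append(o+ray*(z-o[2])/ray[2])
    return np.array(out)
def w2px(name,X,s=None):
    c,R,t=cam(name,s);Y=np.atleast_2d(X)@R.T+t;p=Y[:,:2]/Y[:,2:]
    p=p*(1+c['k1']*(p**2).sum(1,keepdims=True))
    return p*[c['fx'],c['fy']]+[c['cx'],c['cy']]
def move(goal,yaw=None):
    """dp shares and spin to go from present pose to TCP goal; yaw = angle of tool y (finger line) in the world"""
    s=read_state();R=Ro.from_quat(s['eef_rot']).as_matrix()
    print('t',round(s['time'],1),'pos',s['ee_pos'].round(4) if hasattr(s['ee_pos'],'round') else s['ee_pos'],'w',round(s['width'],4))
    dp=R.T@(np.array(goal)-s['ee_pos'])/.25
    cy=np.arctan2(R[1,1],R[0,1]);sp=0
    if yaw is not None: sp=-((yaw-cy+np.pi/2)%np.pi-np.pi/2)/np.pi
    print('dp',dp.round(4),'spin',round(sp,4),'finger yaw deg',round(np.degrees(cy),1))
E
python3 - <<'E'
from h import *
im=cv2.imread('pics/top0.png')
a=cv2.resize(im[145:300,225:370],None,fx=4,fy=4,interpolation=cv2.INTER_CUBIC)
b=cv2.resize(im[220:320,100:220],None,fx=4,fy=4,interpolation=cv2.INTER_CUBIC)
cv2.imwrite('pics/a.png',a[:600]);print(a.shape,b.shape)
hsv=cv2.cvtColor(im,cv2.COLOR_BGR2HSV)
def blobs(lo,hi,mn):
    m=cv2.inRange(hsv,lo,hi);m=cv2.morphologyEx(m,cv2.MORPH_CLOSE,np.ones((9,9)))
    n,l,st,ce=cv2.connectedComponentsWithStats(m)
    for i in range(1,n):
        if st[i,4]>mn:
            yield st[i],ce[i],cv2.minAreaRect(np.argwhere(l==i)[:,::-1].astype(np.float32))
for st,ce,r in blobs((100,100,50),(130,255,255),100): print('roll',st,ce.round(1),px2w('top',ce,.055).round(4))
for st,ce,r in blobs((60,80,30),(95,255,255),1000):
    q=cv2.boxPoints(r);print('cover',q.round(1).tolist(),px2w('top',q,.1).round(4).tolist())
for st,ce,r in blobs((12,120,140),(28,255,255),100): 
    print('brass',st,ce.round(1),px2w('top',ce,.128).round(4))
bin_=[(397,246),(452,247),(451,327),(397,327)]
print('bin',px2w('top',bin_,.087).round(3).tolist())
E
```

```text
(620, 580, 3) (400, 480, 3)
roll [179 225  26  22 262] [193.3 236.9] [[0.5399 0.2771 0.055 ]]
roll [114 235  30  22 313] [131.3 247.3] [[0.5109 0.426  0.055 ]]
roll [168 289  28  22 266] [183.4 299. ] [[0.3889 0.2932 0.055 ]]
cover [[238.8000030517578, 278.8999938964844], [243.6999969482422, 217.6999969482422], [352.6000061035156, 226.39999389648438], [347.70001220703125, 287.6000061035156]] [[0.4396, 0.1551, 0.1], [0.5836, 0.1493, 0.1], [0.5688, -0.1088, 0.1], [0.4245, -0.0992, 0.1]]
brass [236 157  54 122 226] [251.5 209.8] [[0.5984 0.1275 0.128 ]]
brass [337 166  23 123 486] [352.  199.9] [[ 0.6272 -0.1041  0.128 ]]
brass [275 273  38   8 194] [293.6 276.2] [[0.4481 0.0265 0.128 ]]
bin [[0.526, -0.217, 0.087], [0.526, -0.349, 0.087], [0.337, -0.345, 0.087], [0.335, -0.217, 0.087]]
```

View pics/a.png

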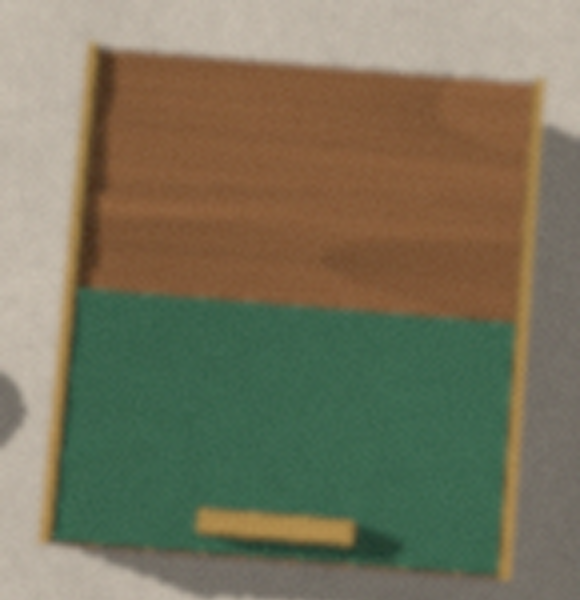

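```bash
python3 - <<'E'
from h import *
f=lambda L:[(u/4+224.625,v/4+144.625) for u,v in L]
r=px2w('top',f([(92,45),(543,80),(505,578),(45,541)]),.104);print('rails',r.round(4).tolist())
c=px2w('top',f([(78,290),(516,322),(503,575),(50,541)]),.1);print('cover',c.round(4).tolist())
h=px2w('top',f([(197,510),(356,520),(354,547),(197,533)]),.128);print('handle',h.round(4).tolist(),h.mean(0))
for q in(r,c): 
    d=q[0]-q[3]+q[1]-q[2];e=q[0]-q[1]+q[3]-q[2];print(np.degrees([np.arctan2(d[1],d[0]),np.arctan2(-e[0],e[1])]),np.linalg.norm(d)/2,np.linalg.norm(e)/2)
E
```

```text
rails [[0.7324, 0.145, 0.104], [0.7181, -0.1252, 0.104], [0.4212, -0.1063, 0.104], [0.4371, 0.161, 0.104]]
cover [[0.585, 0.1482, 0.1], [0.572, -0.1112, 0.1], [0.4229, -0.1055, 0.1], [0.4372, 0.1588, 0.1]]
handle [[0.4563, 0.0717, 0.128], [0.4525, -0.0188, 0.128], [0.4372, -0.018, 0.128], [0.4433, 0.0712, 0.128]] [0.44736223 0.02649908 0.128     ]
[-3.37323145 -3.22606991] 0.2965898110959097 0.2691909384758894
[-3.13679054 -2.99692094] 0.14867956819722278 0.26219886271205123
```

```bash
python3 -c "
from h import *
import numpy as np
move([.3,.42,.22],np.radians(50));move([.447,.0265,.2],np.radians(-3.2))"
```

```text
t 0.1 pos [0.1815 0.5977 0.2218] w 0.0871
dp [-0.6602 -0.5425  0.0081] spin 0.1284 finger yaw deg 73.1
t 0.1 pos [0.1815 0.5977 0.2218] w 0.0871
dp [-1.68   -1.8777  0.0898] spin 0.424 finger yaw deg 73.1
```

Request:
carry_out(
  deltas=[
    {"hand": 87, "dp": [-0.84, -0.94, 0.02], "spin": 0.212},
    {"hand": 87, "dp": [-0.84, -0.94, 0.02], "spin": 0.212},
    {"hand": 87, "dp": [-0.84, -0.94, 0.02], "spin": 0.212},
    {"hand": 87, "dp": [-0.84, -0.94, 0.02], "spin": 0.212},
    {"hand": 87, "dp": [-0.84, -0.94, 0.02], "spin": 0.212},
    {"hand": 87, "dp": [-0.84, -0.94, 0.02], "spin": 0.212},
    {"hand": 87, "dp": [-0.84, -0.94, 0.02], "spin": 0.212},
    {"hand": 87, "dp": [-0.84, -0.94, 0.02], "spin": 0.212},
    {"hand": 87, "dp": [-0.84, -0.94, 0.02], "spin": 0.212},
    {"hand": 87, "dp": [-0.84, -0.94, 0.02], "spin": 0.212},
  ],
)

```text
time: 1.1
ee_pos: [0.3134, 0.3136, 0.2174]
eef_rot: [0.461, 0.887, -0.0, -0.0]
ft_force: [0.1, 0.5, 0.0]
width: 0.0869
grip_force: 0.0
```

```bash
python3 -c "
from h import *
import numpy as np
move([.447,.0265,.2],np.radians(-3.2));print(read_state()['joint_positions'])"
```

```text
t 1.1 pos [0.3134 0.3136 0.2174] w 0.0869
dp [-1.2467 -0.2227  0.0696] spin 0.2127 finger yaw deg 35.1
[-1.06110173 -0.07629392  0.16471583  1.92709666  0.01289224  1.28991007
 -0.2880968 ]
```

Request:
carry_out(
  deltas=[
    {"hand": 60, "dp": [-1, -0.18, 0.05], "spin": 0.2127},
    {"hand": 60, "dp": [-1, -0.18, 0.05], "spin": 0.2127},
    {"hand": 60, "dp": [-1, -0.18, 0.05], "spin": 0.2127},
    {"hand": 60, "dp": [-1, -0.18, 0.05], "spin": 0.2127},
    {"hand": 60, "dp": [-1, -0.18, 0.05], "spin": 0.2127},
    {"hand": 60, "dp": [-1, -0.18, 0.05], "spin": 0.2127},
    {"hand": 60, "dp": [-1, -0.18, 0.05], "spin": 0.2127},
    {"hand": 60, "dp": [-1, -0.18, 0.05], "spin": 0.2127},
    {"hand": 60, "dp": [-1, -0.18, 0.05], "spin": 0.2127},
    {"hand": 60, "dp": [-1, -0.18, 0.05], "spin": 0.2127},
  ],
)

```text
time: 2.1
ee_pos: [0.4203, 0.0827, 0.205]
eef_rot: [0.727, 0.687, -0.0, 0.0]
ft_force: [-0.2, 0.8, -0.6]
width: 0.06
grip_force: 0.0
```

```bash
python3 -c "
from h import *
import numpy as np
move([.447,.0265,.17],np.radians(-3.2));s=read_state();print(s['joint_positions'])
im=camera('wrist');cv2.imwrite('pics/w1.png',im[:,:,::-1])
X=np.array([[.4474,.0265,.128]])
print(w2px('wrist',X,s))
"
```

```text
t 2.1 pos [0.4203 0.0827 0.205 ] w 0.06
dp [-0.2186  0.1192  0.14  ] spin 0.0001 finger yaw deg -3.2
[-0.7795633  -0.13216328  0.44662108  1.99031898  0.05967149  1.27115786
 -0.4096168 ]
[[355.20534051 314.89203853]]
```

View pics/w1.png

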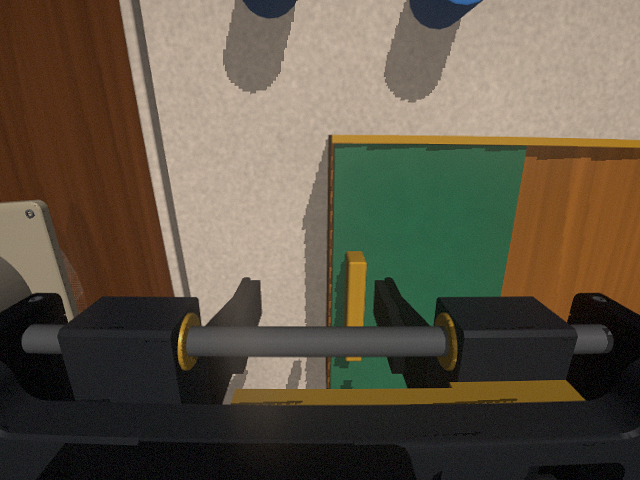

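The wrist view has the handle bar at column ≈356, where I predicted 355. I'll descend and grip it.

Request:
carry_out(
  deltas=[
    {"hand": 60, "dp": [-0.22, 0.12, 0.14], "spin": 0},
    {"hand": 60, "dp": [-0.22, 0.12, 0.14], "spin": 0},
    {"hand": 60, "dp": [-0.22, 0.12, 0.25], "spin": 0},
    {"hand": 60, "dp": [-0.22, 0.12, 0.39], "spin": 0},
    {"hand": 60, "dp": [-0.22, 0.12, 0.39], "spin": 0},
    {"hand": 60, "dp": [-0.22, 0.12, 0.39], "spin": 0},
    {"hand": 5, "dp": [-0.22, 0.12, 0.39], "spin": 0},
    {"hand": 5, "dp": [-0.22, 0.12, 0.39], "spin": 0},
    {"hand": 5, "dp": [-0.22, 0.12, 0.39], "spin": 0},
    {"hand": 5, "dp": [-0.22, 0.12, 0.39], "spin": 0},
    {"hand": 5, "dp": [-0.22, 0.12, 0.39], "spin": 0},
    {"hand": 5, "dp": [-0.22, 0.12, 0.39], "spin": 0},
  ],
  force=30,
)

```text
time: 3.35
ee_pos: [0.4473, 0.0249, 0.1076]
eef_rot: [0.727, 0.686, 0.0, -0.0]
ft_force: [0.4, 0.5, -0.1]
width: 0.0197
grip_force: 0.0
```

Request:
carry_out(
  deltas=[
    {"hand": 5, "dp": [0, 0, 0], "spin": 0},
    {"hand": 5, "dp": [0, 0, 0], "spin": 0},
    {"hand": 5, "dp": [0, 0, 0], "spin": 0},
    {"hand": 5, "dp": [0, 0.05, 0], "spin": 0},
    {"hand": 5, "dp": [0, 0.1, 0], "spin": 0},
    {"hand": 5, "dp": [0, 0.15, 0], "spin": 0},
    {"hand": 5, "dp": [0, 0.2, 0], "spin": 0},
    {"hand": 5, "dp": [0, 0.25, 0], "spin": 0},
    {"hand": 5, "dp": [0, 0.3, 0], "spin": 0},
    {"hand": 5, "dp": [0, 0.35, 0], "spin": 0},
    {"hand": 5, "dp": [0, 0.4, 0], "spin": 0},
    {"hand": 5, "dp": [0, 0.45, 0], "spin": 0},
    {"hand": 5, "dp": [0, 0.5, 0], "spin": 0},
    {"hand": 5, "dp": [0, 0.53, 0], "spin": 0},
    {"hand": 5, "dp": [0, 0.545, 0], "spin": 0},
    {"hand": 5, "dp": [0, 0.555, 0], "spin": 0},
    {"hand": 5, "dp": [0, 0.555, 0], "spin": 0},
    {"hand": 5, "dp": [0, 0.555, 0], "spin": 0},
  ],
)

```text
time: 5.15
ee_pos: [0.5853, 0.0167, 0.1076]
eef_rot: [0.727, 0.686, -0.0, -0.0]
ft_force: [-4.7, -1.0, 4.7]
width: 0.0138
grip_force: 30.0
```

Request:
carry_out(
  deltas=[
    {"hand": 5, "dp": [0, 0.01, 0], "spin": 0},
    {"hand": 5, "dp": [0, 0.012, 0], "spin": 0},
    {"hand": 5, "dp": [0, 0.012, 0], "spin": 0},
    {"hand": 5, "dp": [0, 0.012, 0], "spin": 0},
  ],
)

```text
time: 5.55
ee_pos: [0.5854, 0.0167, 0.1075]
eef_rot: [0.727, 0.686, -0.002, -0.003]
ft_force: [-20.3, 0.7, 18.8]
width: 0.014
grip_force: 30.0
```

Request:
carry_out(
  deltas=[
    {"hand": 40, "dp": [0, -0.01, 0], "spin": 0},
    {"hand": 50, "dp": [0, -0.01, 0], "spin": 0},
    {"hand": 60, "dp": [0, -0.01, 0], "spin": 0},
    {"hand": 60, "dp": [0, -0.01, 0], "spin": 0},
    {"hand": 60, "dp": [0, -0.01, -0.2], "spin": 0},
    {"hand": 60, "dp": [0, -0.01, -0.4], "spin": 0},
    {"hand": 87, "dp": [-0.2, -0.2, -0.6], "spin": 0},
    {"hand": 87, "dp": [-0.4, -0.34, -0.7], "spin": 0},
    {"hand": 87, "dp": [-0.4, -0.34, -0.77], "spin": 0},
    {"hand": 87, "dp": [-0.4, -0.34, -0.77], "spin": 0},
    {"hand": 87, "dp": [-0.4, -0.34, -0.77], "spin": 0},
    {"hand": 87, "dp": [-0.4, -0.34, -0.77], "spin": 0},
  ],
)

```text
time: 6.75
ee_pos: [0.4984, -0.077, 0.2991]
eef_rot: [0.727, 0.687, -0.0, -0.0]
ft_force: [-0.0, 0.3, 0.8]
width: 0.0865
grip_force: 0.0
```

```bash
python3 -c "
from h import *
s=read_state();print(s['time'],s['ee_pos'])
im=camera('wrist');cv2.imwrite('pics/w2.png',im[:,:,::-1])
np.save('w2s.npy',np.r_[s['ee_pos'],s['eef_rot']])
"
```

```text
6.75 [ 0.49844909 -0.07704116  0.29914932]
```

View pics/w2.png

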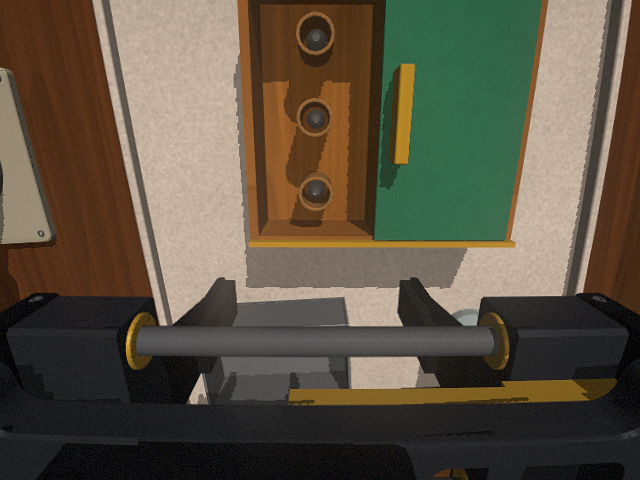

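The wrist view shows three cores on spindles. Rim centres are at (316,34), (315,118) and (316,192), and spindle tips at (316,38), (316,118) and (316,190). The cover is fully open and the bin is visible at the bottom.

```bash
python3 -c "
from h import *
a=np.load('w2s.npy');s=dict(ee_pos=a[:3],eef_rot=a[3:])
print('rims',px2w('wrist',[(316,33.5),(315,117.5),(316,191.5)],.082,s).round(4).tolist())
print('tips',px2w('wrist',[(316,38),(316,118),(316,190)],.064,s).round(4).tolist())
print('rim radius check',px2w('wrist',[(296,33.5),(335,33.5),(297,117.5),(333,117.5)],.082,s).round(4).tolist())
y=np.radians(-3.25);O=np.array([.5023,.0229]);R=np.array([[np.cos(y),-np.sin(y)],[np.sin(y),np.cos(y)]])
for k in(.08,0,-.08): print((O+R@[0,k]).round(4))
print((px2w('wrist',[(316,38),(316,118),(316,190)],.064,s)[:,:2]-O)@R)
move([.498,-.06,.2])
"
```

```text
rims [[0.5074, 0.1037, 0.082], [0.5016, 0.0236, 0.082], [0.4981, -0.0553, 0.082]]
tips [[0.5073, 0.1041, 0.064], [0.5026, 0.0239, 0.064], [0.4979, -0.0564, 0.064]]
rim radius check [[0.4874, 0.1049, 0.082], [0.5264, 0.1026, 0.082], [0.4826, 0.0247, 0.082], [0.5207, 0.0225, 0.082]]
[0.5068 0.1028]
[0.5023 0.0229]
[ 0.4978 -0.057 ]
[[ 0.00042008  0.08131833]
 [ 0.00028352  0.00099027]
 [ 0.00014168 -0.07944683]]
t 6.8 pos [ 0.4984 -0.0768  0.2987] w 0.0865
dp [ 0.0671 -0.0046  0.3948] spin 0 finger yaw deg -3.2
```

```bash
python3 -c "
from h import *
print('vase base',px2w('top',[(422,178)],.012),'top',px2w('top',[(441,158)],.202))
print('vase scene base',px2w('scene',[(202,231)],.012),px2w('scene',[(187,187)],.202))
print('horn',px2w('top',[(500,277)],.02))
move([.498,-.0567,.066])
"
```

```text
vase base [[ 0.71149235 -0.29616376  0.012     ]] top [[ 0.71104221 -0.29150502  0.202     ]]
vase scene base [[ 0.71141116 -0.29459621  0.012     ]] [[ 0.71393445 -0.29049159  0.202     ]]
horn [[ 0.45840452 -0.4921741   0.02      ]]
t 6.8 pos [ 0.4984 -0.0768  0.2987] w 0.0865
dp [ 0.0805 -0.0044  0.9308] spin 0 finger yaw deg -3.2
```

Request:
carry_out(
  deltas=[
    {"hand": 70, "dp": [0.08, -0.005, 0.2], "spin": 0},
    {"hand": 70, "dp": [0.08, -0.005, 0.4], "spin": 0},
    {"hand": 70, "dp": [0.08, -0.005, 0.6], "spin": 0},
    {"hand": 70, "dp": [0.08, -0.005, 0.75], "spin": 0},
    {"hand": 70, "dp": [0.08, -0.005, 0.85], "spin": 0},
    {"hand": 70, "dp": [0.08, -0.005, 0.93], "spin": 0},
    {"hand": 70, "dp": [0.08, -0.005, 0.93], "spin": 0},
    {"hand": 30, "dp": [0.08, -0.005, 0.93], "spin": 0},
    {"hand": 30, "dp": [0.08, -0.005, 0.93], "spin": 0},
    {"hand": 30, "dp": [0.08, -0.005, 0.93], "spin": 0},
    {"hand": 30, "dp": [0.08, -0.005, 0.93], "spin": 0},
    {"hand": 30, "dp": [0.08, -0.005, 0.93], "spin": 0},
    {"hand": 30, "dp": [0.08, -0.005, 0.93], "spin": 0},
    {"hand": 30, "dp": [0.08, -0.005, 0.93], "spin": 0},
  ],
  force=12,
)

```text
time: 8.2
ee_pos: [0.4984, -0.0582, 0.0679]
eef_rot: [0.727, 0.686, 0.0, 0.0]
ft_force: [-1.4, 0.4, 5.2]
width: 0.0394
grip_force: 12.0
```

Gripped, at 39.4 mm. Next I lift it and carry it to the bin.

Request:
carry_out(
  deltas=[
    {"hand": 30, "dp": [0, 0, -0.1], "spin": 0},
    {"hand": 30, "dp": [0, 0, -0.25], "spin": 0},
    {"hand": 30, "dp": [0, 0, -0.4], "spin": 0},
    {"hand": 30, "dp": [0, 0, -0.52], "spin": 0},
    {"hand": 30, "dp": [0, 0, -0.52], "spin": 0},
    {"hand": 30, "dp": [-0.2, -0.09, -0.52], "spin": 0},
    {"hand": 30, "dp": [-0.4, -0.18, -0.52], "spin": 0},
    {"hand": 30, "dp": [-0.55, -0.25, -0.52], "spin": 0},
    {"hand": 30, "dp": [-0.75, -0.33, -0.52], "spin": 0},
    {"hand": 30, "dp": [-0.92, -0.4, -0.52], "spin": 0},
    {"hand": 30, "dp": [-0.92, -0.4, -0.52], "spin": 0},
    {"hand": 30, "dp": [-0.92, -0.4, -0.52], "spin": 0},
  ],
)

```text
time: 9.4
ee_pos: [0.384, -0.2827, 0.1969]
eef_rot: [0.728, 0.685, -0.0, -0.0]
ft_force: [0.6, 1.0, -0.4]
width: 0.04
grip_force: 1.2
```

```bash
python3 -c "
from h import *
s=read_state();move([.385,-.282,.076]);
im=camera('wrist');cv2.imwrite('pics/w3.png',im[:,:,::-1])
np.save('w3s.npy',np.r_[s['ee_pos'],s['eef_rot']])
"
```

```text
t 9.4 pos [ 0.384  -0.2827  0.1969] w 0.04
dp [0.0028 0.0041 0.4838] spin 0 finger yaw deg -3.5
```

View pics/w3.png

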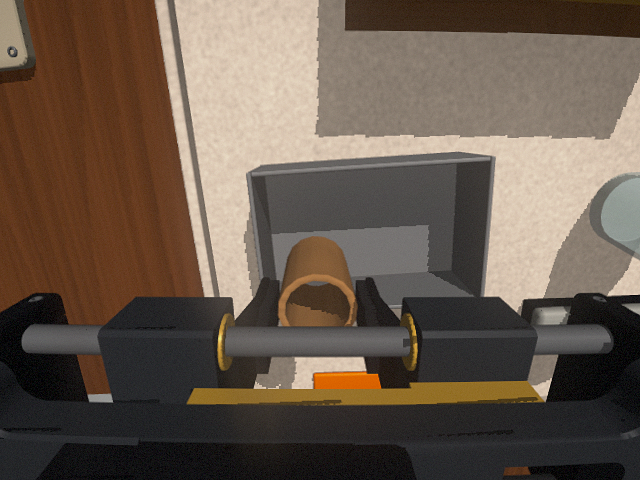

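The core is still held over the bin: rim at (317,300), with the bin's inner walls spanning columns ~265 to 480. I'll lower it and release.

Request:
carry_out(
  deltas=[
    {"hand": 30, "dp": [0, 0.01, 0.15], "spin": 0},
    {"hand": 30, "dp": [0, 0.01, 0.3], "spin": 0},
    {"hand": 30, "dp": [0, 0.01, 0.42], "spin": 0},
    {"hand": 30, "dp": [0, 0.01, 0.48], "spin": 0},
    {"hand": 30, "dp": [0, 0.01, 0.48], "spin": 0},
    {"hand": 50, "dp": [0, 0.01, 0.48], "spin": 0},
    {"hand": 50, "dp": [0, 0.01, 0.48], "spin": 0},
    {"hand": 50, "dp": [0, 0.01, 0.48], "spin": 0},
    {"hand": 50, "dp": [0, 0.01, 0.3], "spin": 0},
    {"hand": 50, "dp": [0, 0.01, 0.1], "spin": 0},
    {"hand": 50, "dp": [0, 0.01, 0.0], "spin": 0},
    {"hand": 50, "dp": [0, 0.01, 0.0], "spin": 0},
  ],
)

```text
time: 10.65
ee_pos: [0.3893, -0.2832, 0.2014]
eef_rot: [0.727, 0.686, 0.003, 0.003]
ft_force: [-0.5, -0.7, 0.1]
width: 0.0505
grip_force: 0.0
```

```bash
python3 -c "
from h import *
y=np.radians(-3.2);move([.5025,.0233,.197],y);move([.5025,.0233,.066],y)
"
```

```text
t 10.7 pos [ 0.3893 -0.2832  0.2014] w 0.0505
dp [1.2503 0.3803 0.0206] spin -0.0008 finger yaw deg -3.3
t 10.7 pos [ 0.3893 -0.2832  0.2014] w 0.0505
dp [1.2503 0.3764 0.5446] spin -0.0008 finger yaw deg -3.3
```

Request:
carry_out(
  deltas=[
    {"hand": 70, "dp": [0.18, 0.06, 0], "spin": 0},
    {"hand": 70, "dp": [0.36, 0.12, 0], "spin": 0},
    {"hand": 70, "dp": [0.54, 0.18, 0], "spin": 0},
    {"hand": 70, "dp": [0.72, 0.24, 0], "spin": 0},
    {"hand": 70, "dp": [0.9, 0.3, 0], "spin": 0},
    {"hand": 70, "dp": [1, 0.38, 0], "spin": 0},
    {"hand": 70, "dp": [1, 0.38, 0], "spin": 0},
  ],
)

```text
time: 11.35
ee_pos: [0.4983, -0.0336, 0.1968]
eef_rot: [0.725, 0.689, -0.0, -0.0]
ft_force: [0.1, -0.2, 0.2]
width: 0.0702
grip_force: 0.0
```

```bash
python3 -c "
from h import *
y=np.radians(-3.2);move([.5025,.0233,.066],y)
"
```

```text
t 11.3 pos [ 0.4983 -0.0336  0.1968] w 0.0702
dp [0.2284 0.0053 0.5234] spin 0.0014 finger yaw deg -3.0
```

Request:
carry_out(
  deltas=[
    {"hand": 70, "dp": [0.15, 0.004, 0], "spin": 0},
    {"hand": 70, "dp": [0.228, 0.004, 0.05], "spin": 0},
    {"hand": 70, "dp": [0.228, 0.004, 0.2], "spin": 0},
    {"hand": 70, "dp": [0.228, 0.004, 0.35], "spin": 0},
    {"hand": 70, "dp": [0.228, 0.004, 0.47], "spin": 0},
    {"hand": 70, "dp": [0.228, 0.004, 0.52], "spin": 0},
    {"hand": 70, "dp": [0.228, 0.004, 0.52], "spin": 0},
    {"hand": 30, "dp": [0.228, 0.004, 0.52], "spin": 0},
    {"hand": 30, "dp": [0.228, 0.004, 0.52], "spin": 0},
    {"hand": 30, "dp": [0.228, 0.004, 0.52], "spin": 0},
    {"hand": 30, "dp": [0.228, 0.004, 0.52], "spin": 0},
    {"hand": 30, "dp": [0.228, 0.004, 0.52], "spin": 0},
    {"hand": 30, "dp": [0.228, 0.004, 0.52], "spin": 0},
    {"hand": 30, "dp": [0.228, 0.004, 0.4], "spin": 0},
    {"hand": 30, "dp": [0.228, 0.004, 0.25], "spin": 0},
    {"hand": 30, "dp": [0.228, 0.004, 0.1], "spin": 0},
    {"hand": 30, "dp": [0.228, 0.004, 0], "spin": 0},
    {"hand": 30, "dp": [0.228, 0.004, 0], "spin": 0},
  ],
  force=15,
)

```text
time: 13.15
ee_pos: [0.5028, 0.0188, 0.2009]
eef_rot: [0.727, 0.686, 0.003, 0.001]
ft_force: [0.4, -0.2, -0.2]
width: 0.0396
grip_force: 15.0
```

```bash
python3 -c "
from h import *
y=np.radians(-3.2);move([.478,-.282,.197],y)
"
```

```text
t 13.2 pos [0.5028 0.0188 0.2009] w 0.0396
dp [-1.2072 -0.029   0.0125] spin -0.0008 finger yaw deg -3.3
```

Request:
carry_out(
  deltas=[
    {"hand": 30, "dp": [-0.15, -0.005, 0], "spin": 0},
    {"hand": 30, "dp": [-0.33, -0.01, 0], "spin": 0},
    {"hand": 30, "dp": [-0.5, -0.015, 0], "spin": 0},
    {"hand": 30, "dp": [-0.68, -0.02, 0], "spin": 0},
    {"hand": 30, "dp": [-0.85, -0.025, 0], "spin": 0},
    {"hand": 30, "dp": [-1, -0.03, 0], "spin": 0},
    {"hand": 30, "dp": [-1, -0.03, 0], "spin": 0},
  ],
)

```text
time: 13.85
ee_pos: [0.4768, -0.236, 0.197]
eef_rot: [0.73, 0.683, -0.001, 0.0]
ft_force: [-1.1, 0.5, -0.9]
width: 0.0395
grip_force: 15.0
```

```bash
python3 -c "
from h import *
y=np.radians(-3.2);move([.478,-.282,.076],y)
"
```

```text
t 13.8 pos [ 0.4768 -0.236   0.197 ] w 0.0395
dp [-0.1822  0.0172  0.4844] spin -0.0032 finger yaw deg -3.8
```

Request:
carry_out(
  deltas=[
    {"hand": 30, "dp": [-0.15, 0.015, 0], "spin": 0},
    {"hand": 30, "dp": [-0.19, 0.015, 0.1], "spin": 0},
    {"hand": 30, "dp": [-0.19, 0.015, 0.25], "spin": 0},
    {"hand": 30, "dp": [-0.19, 0.015, 0.4], "spin": 0},
    {"hand": 30, "dp": [-0.19, 0.015, 0.48], "spin": 0},
    {"hand": 30, "dp": [-0.19, 0.015, 0.48], "spin": 0},
    {"hand": 50, "dp": [-0.19, 0.015, 0.48], "spin": 0},
    {"hand": 50, "dp": [-0.19, 0.015, 0.48], "spin": 0},
    {"hand": 50, "dp": [-0.19, 0.015, 0.48], "spin": 0},
    {"hand": 50, "dp": [-0.19, 0.015, 0.3], "spin": 0},
    {"hand": 50, "dp": [-0.19, 0.015, 0.1], "spin": 0},
    {"hand": 70, "dp": [-0.1, 0.015, 0], "spin": 0},
    {"hand": 70, "dp": [0.1, 0.015, 0], "spin": 0},
    {"hand": 70, "dp": [0.3, 0.03, 0], "spin": 0},
    {"hand": 70, "dp": [0.5, 0.04, 0], "spin": 0},
    {"hand": 70, "dp": [0.7, 0.05, 0], "spin": 0},
    {"hand": 70, "dp": [0.9, 0.05, 0], "spin": 0},
    {"hand": 70, "dp": [1, 0.05, 0], "spin": 0},
    {"hand": 70, "dp": [1, 0.05, 0], "spin": 0},
  ],
)

```text
time: 15.75
ee_pos: [0.5063, 0.023, 0.1982]
eef_rot: [0.725, 0.689, 0.001, -0.0]
ft_force: [-0.4, -0.2, -0.3]
width: 0.07
grip_force: 0.0
```

```bash
python3 -c "
from h import *
y=np.radians(-3.2);move([.507,.1035,.066],y)
"
```

```text
t 15.8 pos [0.5063 0.023  0.1982] w 0.07
dp [ 0.3207 -0.0143  0.5293] spin 0.0014 finger yaw deg -3.0
```

Request:
carry_out(
  deltas=[
    {"hand": 70, "dp": [0.15, -0.014, 0], "spin": 0},
    {"hand": 70, "dp": [0.3, -0.014, 0], "spin": 0},
    {"hand": 70, "dp": [0.325, -0.014, 0.1], "spin": 0},
    {"hand": 70, "dp": [0.325, -0.014, 0.25], "spin": 0},
    {"hand": 70, "dp": [0.325, -0.014, 0.3], "spin": 0},
    {"hand": 70, "dp": [0.325, -0.014, 0.3], "spin": 0},
    {"hand": 70, "dp": [0.325, -0.014, 0.3], "spin": 0},
    {"hand": 70, "dp": [0.325, -0.014, 0.3], "spin": 0},
  ],
)

```text
time: 16.55
ee_pos: [0.5084, 0.0996, 0.1243]
eef_rot: [0.728, 0.686, 0.001, 0.0]
ft_force: [-0.9, -0.4, 0.3]
width: 0.0701
grip_force: 0.0
```

```bash
python3 -c "
from h import *
y=np.radians(-3.2);move([.507,.1035,.066],y)
"
```

```text
t 16.6 pos [0.5084 0.0996 0.1243] w 0.0701
dp [ 0.0151 -0.007   0.2331] spin -0.001 finger yaw deg -3.4
```

Request:
carry_out(
  deltas=[
    {"hand": 70, "dp": [0.015, -0.007, 0.15], "spin": 0},
    {"hand": 70, "dp": [0.015, -0.007, 0.23], "spin": 0},
    {"hand": 70, "dp": [0.015, -0.007, 0.23], "spin": 0},
    {"hand": 30, "dp": [0.015, -0.007, 0.23], "spin": 0},
    {"hand": 30, "dp": [0.015, -0.007, 0.23], "spin": 0},
    {"hand": 30, "dp": [0.015, -0.007, 0.23], "spin": 0},
    {"hand": 30, "dp": [0.015, -0.007, 0.23], "spin": 0},
    {"hand": 30, "dp": [0.015, -0.007, 0.23], "spin": 0},
    {"hand": 30, "dp": [0.015, -0.007, 0.23], "spin": 0},
    {"hand": 30, "dp": [0.015, -0.007, 0.1], "spin": 0},
    {"hand": 30, "dp": [0.015, -0.007, -0.1], "spin": 0},
    {"hand": 30, "dp": [0.015, -0.007, -0.28], "spin": 0},
    {"hand": 30, "dp": [0.015, -0.007, -0.3], "spin": 0},
    {"hand": 30, "dp": [-0.15, -0.03, -0.3], "spin": 0},
    {"hand": 30, "dp": [-0.35, -0.06, -0.3], "spin": 0},
    {"hand": 30, "dp": [-0.55, -0.1, -0.3], "spin": 0},
    {"hand": 30, "dp": [-0.75, -0.14, -0.3], "spin": 0},
    {"hand": 30, "dp": [-0.95, -0.18, -0.3], "spin": 0},
    {"hand": 30, "dp": [-0.95, -0.18, -0.3], "spin": 0},
    {"hand": 30, "dp": [-0.95, -0.18, -0.3], "spin": 0},
  ],
)

```text
time: 18.55
ee_pos: [0.448, -0.1357, 0.1972]
eef_rot: [0.728, 0.685, 0.0, -0.0]
ft_force: [-0.5, 0.4, 0.3]
width: 0.0387
grip_force: 15.0
```

```bash
python3 -c "
from h import *
y=np.radians(-3.2);move([.431,-.282,.095],y)
"
```

```text
t 18.6 pos [ 0.448  -0.1357  0.1972] w 0.0387
dp [-0.5886 -0.0321  0.4084] spin -0.0017 finger yaw deg -3.5
```

Core held (38.7 mm). I'll move over the bin centre and check before dropping it, because the other two cores may have toppled.

Request:
carry_out(
  deltas=[
    {"hand": 30, "dp": [-0.2, -0.01, 0], "spin": 0},
    {"hand": 30, "dp": [-0.4, -0.02, 0], "spin": 0},
    {"hand": 30, "dp": [-0.59, -0.03, 0], "spin": 0},
    {"hand": 30, "dp": [-0.59, -0.03, 0], "spin": 0},
    {"hand": 30, "dp": [-0.59, -0.03, 0], "spin": 0},
  ],
)

```text
time: 19.05
ee_pos: [0.4328, -0.2811, 0.1968]
eef_rot: [0.728, 0.686, -0.001, -0.0]
ft_force: [0.3, 0.3, -0.2]
width: 0.0387
grip_force: 15.0
```

```bash
python3 -c "
from h import *
s=read_state();move([.431,-.282,.095]);
im=camera('wrist');cv2.imwrite('pics/w4.png',im[120:420,180:560,::-1])
"
```

```text
t 19.1 pos [ 0.4328 -0.2811  0.1968] w 0.0387
dp [-0.0038 -0.0061  0.4071] spin 0 finger yaw deg -3.4
```

View pics/w4.png

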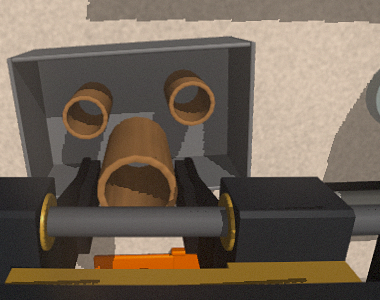

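Two cores stand in the bin at crop (87,115) and (190,100), and the third is held between them. I'll release it.

Request:
carry_out(
  deltas=[
    {"hand": 30, "dp": [-0.02, -0.006, 0.15], "spin": 0},
    {"hand": 30, "dp": [-0.02, -0.006, 0.3], "spin": 0},
    {"hand": 30, "dp": [-0.02, -0.006, 0.4], "spin": 0},
    {"hand": 30, "dp": [-0.02, -0.006, 0.43], "spin": 0},
    {"hand": 30, "dp": [-0.02, -0.006, 0.43], "spin": 0},
    {"hand": 30, "dp": [-0.02, -0.006, 0.43], "spin": 0},
    {"hand": 50, "dp": [-0.02, -0.006, 0.43], "spin": 0},
    {"hand": 50, "dp": [-0.02, -0.006, 0.43], "spin": 0},
    {"hand": 50, "dp": [-0.02, -0.006, 0.43], "spin": 0},
    {"hand": 50, "dp": [-0.02, -0.006, 0.25], "spin": 0},
    {"hand": 50, "dp": [-0.02, -0.006, 0.1], "spin": 0},
    {"hand": 87, "dp": [0.1, 0, 0], "spin": 0},
    {"hand": 87, "dp": [0.3, 0, 0], "spin": 0},
    {"hand": 87, "dp": [0.5, 0, 0], "spin": 0},
    {"hand": 87, "dp": [0.7, 0, 0], "spin": 0},
    {"hand": 87, "dp": [0.9, 0, -0.1], "spin": 0},
    {"hand": 87, "dp": [1, 0, -0.2], "spin": 0},
    {"hand": 87, "dp": [1, 0, -0.2], "spin": 0},
  ],
)

```text
time: 20.9
ee_pos: [0.4485, -0.0277, 0.2506]
eef_rot: [0.725, 0.689, 0.002, 0.001]
ft_force: [0.6, -0.2, -0.1]
width: 0.0861
grip_force: 0.0
```

```bash
python3 -c "
from h import *
for n in('scene','top'):
    im=camera(n)[:,:,::-1];cv2.imwrite(f'pics/{n}5.png',im)
    hsv=cv2.cvtColor(im.copy(),cv2.COLOR_BGR2HSV)
    m=cv2.morphologyEx(cv2.inRange(hsv,(100,100,50),(130,255,255)),cv2.MORPH_CLOSE,np.ones((9,9)))
    k,l,st,ce=cv2.connectedComponentsWithStats(m)
    for i in range(1,k):
        if st[i,4]>80: print(n,st[i],ce[i].round(1))
    # model fit: match convex-hull silhouette of cylinder
    from scipy.optimize import minimize
    a=np.linspace(0,2*np.pi,40)
    for i in range(1,k):
        if st[i,4]<80: continue
        pts=np.argwhere(l==i)[:,::-1].astype(np.float32); c0=cv2.minEnclosingCircle(cv2.convexHull(pts))[0]
        hull=np.zeros(m.shape,np.uint8);cv2.fillConvexPoly(hull,cv2.convexHull(pts).astype(int),1);M=cv2.moments(hull,True);cc=np.array([M['m10'],M['m01']])/M['m00']
        xy=px2w(n,cc,.045)[0,:2]
        for _ in range(4):
            C=np.vstack([np.c_[xy[0]+.028*np.cos(a),xy[1]+.028*np.sin(a),0*a+z] for z in(.012,.076)])
            h=cv2.convexHull(w2px(n,C).astype(np.float32));Mm=cv2.moments(h);pc=np.array([Mm['m10'],Mm['m01']])/Mm['m00']
            d=px2w(n,cc,.045)[0,:2]-px2w(n,pc,.045)[0,:2];xy=xy+d
        print('  xy',xy.round(4),'area',M['m00'],cv2.contourArea(h))
"
```

```text
scene [443 286  28  32 468] [455.2 303.3]
scene [395 323  27  31 441] [406.8 340.2]
scene [453 362  33  33 509] [467.2 380.1]
  xy [0.3887 0.2976] area 660.0 722.1862067906186
  xy [0.5434 0.281 ] area 672.0 741.1942252651788
  xy [0.514  0.4333] area 784.0 836.7337202760391
top [179 225  26  22 267] [193.2 236.8]
top [114 235  30  22 315] [131.2 247.2]
top [168 289  28  22 266] [183.4 299.1]
  xy [0.5428 0.2836] area 465.0 570.5841672541574
  xy [0.514 0.436] area 532.0 653.8512055099127
  xy [0.3883 0.3003] area 494.0 597.345725443447
```

View pics/scene5.png

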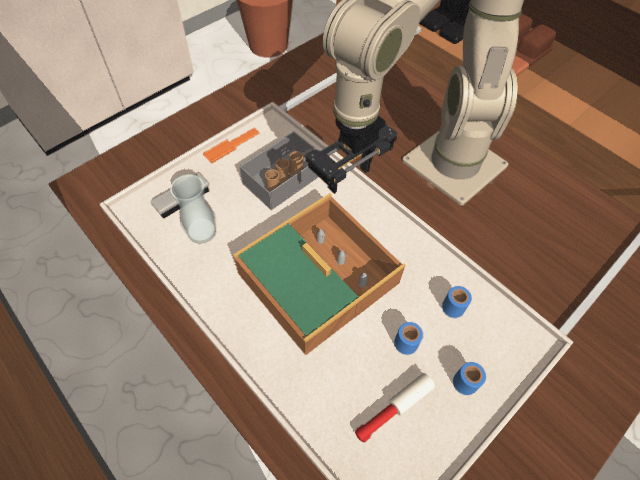

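All three cores are in the bin (scene ≈ (285,168)) and the three spindles are bare. The rolls haven't moved: the two cameras agree on A (.543,.282), B (.514,.435) and C (.3885,.299). I'll fetch roll A.

Request:
carry_out(
  deltas=[
    {"hand": 87, "dp": [0.2, 0.05, 0.0], "spin": 0},
    {"hand": 87, "dp": [0.4, 0.1, 0.0], "spin": 0},
    {"hand": 87, "dp": [0.6, 0.15, 0.0], "spin": 0},
    {"hand": 87, "dp": [0.8, 0.2, 0.0], "spin": 0},
    {"hand": 87, "dp": [1, 0.3, 0.1], "spin": 0},
    {"hand": 87, "dp": [1, 0.3, 0.2], "spin": 0},
    {"hand": 87, "dp": [1, 0.3, 0.2], "spin": 0},
    {"hand": 87, "dp": [1, 0.3, 0.2], "spin": 0},
  ],
)

```text
time: 21.8
ee_pos: [0.5366, 0.2108, 0.1969]
eef_rot: [0.728, 0.685, -0.001, 0.001]
ft_force: [-0.2, -0.4, 0.5]
width: 0.087
grip_force: 0.0
```

```bash
python3 -c "
from h import *
y=np.radians(-3.2);move([.5433,.2825,.06],y)
"
```

```text
t 21.8 pos [0.5366 0.2108 0.1969] w 0.087
dp [0.2894 0.0098 0.5467] spin -0.0016 finger yaw deg -3.5
```

Request:
carry_out(
  deltas=[
    {"hand": 87, "dp": [0.2, 0.008, 0], "spin": 0},
    {"hand": 87, "dp": [0.29, 0.008, 0.1], "spin": 0},
    {"hand": 87, "dp": [0.29, 0.008, 0.25], "spin": 0},
    {"hand": 87, "dp": [0.29, 0.008, 0.4], "spin": 0},
    {"hand": 87, "dp": [0.29, 0.008, 0.5], "spin": 0},
    {"hand": 87, "dp": [0.29, 0.008, 0.547], "spin": 0},
    {"hand": 87, "dp": [0.29, 0.008, 0.547], "spin": 0},
    {"hand": 48, "dp": [0.29, 0.008, 0.547], "spin": 0},
    {"hand": 48, "dp": [0.29, 0.008, 0.547], "spin": 0},
    {"hand": 48, "dp": [0.29, 0.008, 0.547], "spin": 0},
    {"hand": 48, "dp": [0.29, 0.008, 0.547], "spin": 0},
    {"hand": 48, "dp": [0.29, 0.008, 0.547], "spin": 0},
    {"hand": 48, "dp": [0.29, 0.008, 0.547], "spin": 0},
    {"hand": 48, "dp": [0.29, 0.008, 0.547], "spin": 0},
    {"hand": 48, "dp": [0.29, 0.008, 0.4], "spin": 0},
    {"hand": 48, "dp": [0.29, 0.008, 0.2], "spin": 0},
    {"hand": 48, "dp": [0.29, 0.008, 0.0], "spin": 0},
    {"hand": 48, "dp": [0.29, 0.008, 0.0], "spin": 0},
    {"hand": 48, "dp": [0.29, 0.008, 0.0], "spin": 0},
  ],
  force=25,
)

```text
time: 23.7
ee_pos: [0.5429, 0.2857, 0.1981]
eef_rot: [0.727, 0.686, 0.001, -0.0]
ft_force: [-0.4, -0.4, -2.4]
width: 0.056
grip_force: 25.0
```

```bash
python3 -c "
from h import *
y=np.radians(-3.2);move([.498,-.0567,.197],y);s=read_state()
im=camera('wrist');cv2.imwrite('pics/w6.png',im[180:420,180:500,::-1])
print(w2px('wrist',[s['ee_pos']+[0,0,.016],s['ee_pos']-[0,0,.048]],s)-[180,180])
"
```

```text
t 23.7 pos [0.5429 0.2857 0.1981] w 0.056
dp [-1.3778 -0.0997  0.0026] spin -0.0007 finger yaw deg -3.3
[[137.37890165 132.44599269]
 [137.25364322  84.44351701]]
```

View pics/w6.png

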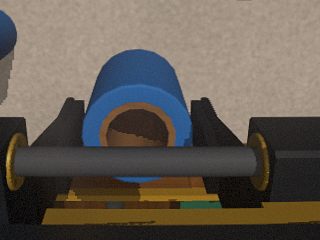

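Roll A is held upright and centred: its top ring is at about (137,135) in the crop, against a prediction of (137,132). Moving it to the right-hand spindle.

Request:
carry_out(
  deltas=[
    {"hand": 48, "dp": [-0.15, -0.01, 0], "spin": 0},
    {"hand": 48, "dp": [-0.33, -0.03, 0], "spin": 0},
    {"hand": 48, "dp": [-0.5, -0.04, 0], "spin": 0},
    {"hand": 48, "dp": [-0.68, -0.05, 0], "spin": 0},
    {"hand": 48, "dp": [-0.85, -0.06, 0], "spin": 0},
    {"hand": 48, "dp": [-1, -0.08, 0], "spin": 0},
    {"hand": 48, "dp": [-1, -0.1, 0], "spin": 0},
    {"hand": 48, "dp": [-1, -0.1, 0], "spin": 0},
  ],
)

```text
time: 24.55
ee_pos: [0.5018, 0.0369, 0.1961]
eef_rot: [0.728, 0.686, -0.001, -0.001]
ft_force: [0.4, 0.8, -1.9]
width: 0.0555
grip_force: 25.0
```

```bash
python3 -c "
from h import *
y=np.radians(-3.2);move([.498,-.0557,.13],y);s=read_state()
"
```

```text
t 24.6 pos [0.5018 0.0369 0.1961] w 0.0555
dp [-0.3705  0.0074  0.2646] spin -0.0012 finger yaw deg -3.4
```

Request:
carry_out(
  deltas=[
    {"hand": 48, "dp": [-0.15, 0.005, 0], "spin": 0},
    {"hand": 48, "dp": [-0.3, 0.006, 0], "spin": 0},
    {"hand": 48, "dp": [-0.37, 0.007, 0], "spin": 0},
    {"hand": 48, "dp": [-0.37, 0.007, 0.12], "spin": 0},
    {"hand": 48, "dp": [-0.37, 0.007, 0.24], "spin": 0},
    {"hand": 48, "dp": [-0.37, 0.007, 0.26], "spin": 0},
    {"hand": 48, "dp": [-0.37, 0.007, 0.26], "spin": 0},
    {"hand": 48, "dp": [-0.37, 0.007, 0.26], "spin": 0},
    {"hand": 48, "dp": [-0.37, 0.007, 0.26], "spin": 0},
    {"hand": 48, "dp": [-0.37, 0.007, 0.26], "spin": 0},
  ],
)

```text
time: 25.55
ee_pos: [0.5001, -0.0549, 0.1334]
eef_rot: [0.727, 0.686, 0.001, 0.0]
ft_force: [-0.2, -1.1, -1.2]
width: 0.0559
grip_force: 25.0
```

```bash
python3 -c "
from h import *
y=np.radians(-3.2);move([.498,-.0557,.0675],y);s=read_state()
"
```

```text
t 25.6 pos [ 0.5001 -0.0549  0.1334] w 0.0559
dp [-0.004  -0.0087  0.2637] spin -0.0007 finger yaw deg -3.3
```

Request:
carry_out(
  deltas=[
    {"hand": 48, "dp": [-0.004, -0.008, 0.05], "spin": 0},
    {"hand": 48, "dp": [-0.004, -0.008, 0.1], "spin": 0},
    {"hand": 48, "dp": [-0.004, -0.008, 0.15], "spin": 0},
    {"hand": 48, "dp": [-0.004, -0.008, 0.2], "spin": 0},
    {"hand": 48, "dp": [-0.004, -0.008, 0.24], "spin": 0},
    {"hand": 48, "dp": [-0.004, -0.008, 0.257], "spin": 0},
    {"hand": 48, "dp": [-0.004, -0.008, 0.257], "spin": 0},
    {"hand": 48, "dp": [-0.004, -0.008, 0.257], "spin": 0},
  ],
)

```text
time: 26.35
ee_pos: [0.4976, -0.0561, 0.0682]
eef_rot: [0.727, 0.686, 0.0, 0.0]
ft_force: [-0.3, -0.5, -1.0]
width: 0.0561
grip_force: 25.0
```

Request:
carry_out(
  deltas=[
    {"hand": 68, "dp": [0, 0, 0], "spin": 0},
    {"hand": 68, "dp": [0, 0, 0], "spin": 0},
    {"hand": 68, "dp": [0, 0, 0], "spin": 0},
    {"hand": 68, "dp": [0, 0, -0.1], "spin": 0},
    {"hand": 68, "dp": [0, 0, -0.3], "spin": 0},
    {"hand": 68, "dp": [0, 0, -0.5], "spin": 0},
    {"hand": 87, "dp": [0.2, -0.05, -0.53], "spin": 0},
    {"hand": 87, "dp": [0.4, -0.15, -0.53], "spin": 0},
    {"hand": 87, "dp": [0.6, -0.25, -0.53], "spin": 0},
    {"hand": 87, "dp": [0.8, -0.35, -0.53], "spin": 0},
    {"hand": 87, "dp": [1, -0.45, -0.53], "spin": 0},
    {"hand": 87, "dp": [1, -0.5, -0.53], "spin": 0},
    {"hand": 87, "dp": [1, -0.5, -0.53], "spin": 0},
    {"hand": 87, "dp": [1, -0.5, -0.53], "spin": 0},
  ],
)

```text
time: 27.75
ee_pos: [0.3871, 0.2011, 0.2009]
eef_rot: [0.727, 0.687, 0.0, -0.0]
ft_force: [-0.5, -0.8, -0.2]
width: 0.087
grip_force: 0.0
```

```bash
cat > rolls.py <<'E'
from h import *
from scipy.optimize import minimize
a=np.linspace(0,2*np.pi,40)
def rolls(n='scene',f=None):
    im=camera(n)[:,:,::-1].copy()
    if f: cv2.imwrite(f,im)
    hsv=cv2.cvtColor(im,cv2.COLOR_BGR2HSV)
    m=cv2.morphologyEx(cv2.inRange(hsv,(100,100,50),(130,255,255)),cv2.MORPH_CLOSE,np.ones((9,9)))
    k,l,st,ce=cv2.connectedComponentsWithStats(m)
    for i in range(1,k):
        if st[i,4]<80: continue
        pts=np.argwhere(l==i)[:,::-1].astype(np.float32)
        M=cv2.moments(cv2.convexHull(pts));cc=np.array([M['m10'],M['m01']])/M['m00'];xy=px2w(n,cc,.045)[0,:2]
        for _ in range(4):
            C=np.vstack([np.c_[xy[0]+.028*np.cos(a),xy[1]+.028*np.sin(a),0*a+z] for z in(.012,.076)])
            Mm=cv2.moments(cv2.convexHull(w2px(n,C).astype(np.float32)));pc=np.array([Mm['m10'],Mm['m01']])/Mm['m00']
            xy=xy+px2w(n,cc,.045)[0,:2]-px2w(n,pc,.045)[0,:2]
        print(n,st[i].tolist(),'xy',xy.round(4))
E
python3 -c "
from rolls import *
rolls('scene','pics/scene7.png');rolls('top')
y=np.radians(-3.2);move([.3885,.2985,.06],y);print(read_state()['joint_positions'])
"
```

```text
scene [310, 218, 22, 30, 423] xy [ 0.4948 -0.0637]
scene [443, 286, 28, 32, 467] xy [0.3887 0.2978]
scene [453, 362, 33, 33, 509] xy [0.514  0.4333]
top [114, 235, 30, 22, 312] xy [0.514  0.4362]
top [320, 246, 22, 23, 210] xy [ 0.4979 -0.0592]
t 27.9 pos [0.3879 0.2    0.2009] w 0.0873
dp [ 0.3932 -0.0212  0.5638] spin -0.0013 finger yaw deg -3.4
[-1.08641606 -0.11073454  0.47892203  1.98081113  0.05348199  1.25916524
 -0.68625155]
```

Request:
carry_out(
  deltas=[
    {"hand": 87, "dp": [0.2, -0.01, 0], "spin": 0},
    {"hand": 87, "dp": [0.39, -0.015, 0.1], "spin": 0},
    {"hand": 87, "dp": [0.39, -0.018, 0.25], "spin": 0},
    {"hand": 87, "dp": [0.39, -0.018, 0.4], "spin": 0},
    {"hand": 87, "dp": [0.39, -0.018, 0.5], "spin": 0},
    {"hand": 87, "dp": [0.39, -0.018, 0.56], "spin": 0},
    {"hand": 87, "dp": [0.39, -0.018, 0.56], "spin": 0},
    {"hand": 48, "dp": [0.39, -0.018, 0.56], "spin": 0},
    {"hand": 48, "dp": [0.39, -0.018, 0.56], "spin": 0},
    {"hand": 48, "dp": [0.39, -0.018, 0.56], "spin": 0},
    {"hand": 48, "dp": [0.39, -0.018, 0.56], "spin": 0},
    {"hand": 48, "dp": [0.39, -0.018, 0.56], "spin": 0},
    {"hand": 48, "dp": [0.39, -0.018, 0.56], "spin": 0},
    {"hand": 48, "dp": [0.39, -0.018, 0.56], "spin": 0},
  ],
)

```text
time: 29.25
ee_pos: [0.3887, 0.2987, 0.0612]
eef_rot: [0.727, 0.686, 0.0, -0.0]
ft_force: [-0.2, -0.6, 5.4]
width: 0.056
grip_force: 25.0
```

```bash
python3 -c "
from h import *
move([.5025,.0243,.197],np.radians(-3.2))"
```

```text
t 29.2 pos [0.3887 0.2987 0.0612] w 0.056
dp [-1.069   0.5185 -0.5435] spin -0.0008 finger yaw deg -3.3
```

Request:
carry_out(
  deltas=[
    {"hand": 48, "dp": [0, 0, -0.1], "spin": 0},
    {"hand": 48, "dp": [0, 0, -0.3], "spin": 0},
    {"hand": 48, "dp": [0, 0, -0.5], "spin": 0},
    {"hand": 48, "dp": [0, 0, -0.55], "spin": 0},
    {"hand": 48, "dp": [-0.18, 0.1, -0.55], "spin": 0},
    {"hand": 48, "dp": [-0.36, 0.2, -0.55], "spin": 0},
    {"hand": 48, "dp": [-0.54, 0.3, -0.55], "spin": 0},
    {"hand": 48, "dp": [-0.72, 0.4, -0.55], "spin": 0},
    {"hand": 48, "dp": [-0.9, 0.5, -0.55], "spin": 0},
    {"hand": 48, "dp": [-1, 0.518, -0.55], "spin": 0},
    {"hand": 48, "dp": [-1, 0.518, -0.55], "spin": 0},
    {"hand": 48, "dp": [-1, 0.518, -0.55], "spin": 0},
    {"hand": 48, "dp": [-1, 0.518, -0.55], "spin": 0},
  ],
)

```text
time: 30.55
ee_pos: [0.5026, 0.0427, 0.1977]
eef_rot: [0.727, 0.687, -0.0, -0.0]
ft_force: [0.1, 0.5, -1.1]
width: 0.0561
grip_force: 25.0
```

```bash
python3 -c "
from h import *
move([.5025,.0238,.0675],np.radians(-3.2));s=read_state()
im=camera('wrist');cv2.imwrite('pics/w8.png',im[180:420,180:500,::-1])
"
```

```text
t 30.6 pos [0.5026 0.0427 0.1977] w 0.0561
dp [-0.0753  0.0044  0.5207] spin -0.0002 finger yaw deg -3.2
```

View pics/w8.png

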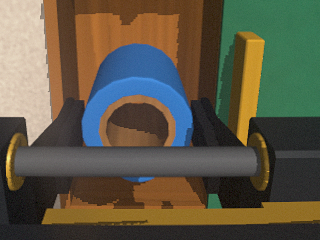

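The roll is held upright. Its hole top edge is at row 96 and I expected about 101, so the roll sits roughly 2 mm to +y of the TCP. I'll correct by −2 mm and lower it.

Request:
carry_out(
  deltas=[
    {"hand": 48, "dp": [-0.085, 0.004, 0], "spin": 0},
    {"hand": 48, "dp": [-0.085, 0.004, 0.12], "spin": 0},
    {"hand": 48, "dp": [-0.085, 0.004, 0.24], "spin": 0},
    {"hand": 48, "dp": [-0.085, 0.004, 0.27], "spin": 0},
    {"hand": 48, "dp": [-0.085, 0.004, 0.27], "spin": 0},
    {"hand": 48, "dp": [-0.085, 0.004, 0.27], "spin": 0},
    {"hand": 48, "dp": [-0.085, 0.004, 0.32], "spin": 0},
    {"hand": 48, "dp": [-0.085, 0.004, 0.37], "spin": 0},
    {"hand": 48, "dp": [-0.085, 0.004, 0.42], "spin": 0},
    {"hand": 48, "dp": [-0.085, 0.004, 0.47], "spin": 0},
    {"hand": 48, "dp": [-0.085, 0.004, 0.5], "spin": 0},
    {"hand": 48, "dp": [-0.085, 0.004, 0.517], "spin": 0},
    {"hand": 48, "dp": [-0.085, 0.004, 0.517], "spin": 0},
    {"hand": 48, "dp": [-0.085, 0.004, 0.517], "spin": 0},
  ],
)

```text
time: 32.0
ee_pos: [0.5032, 0.0201, 0.0693]
eef_rot: [0.727, 0.686, 0.0, 0.0]
ft_force: [0.0, -0.8, 0.0]
width: 0.0558
grip_force: 25.0
```

Request:
carry_out(
  deltas=[
    {"hand": 68, "dp": [0, 0, 0], "spin": 0},
    {"hand": 68, "dp": [0, 0, 0], "spin": 0},
    {"hand": 68, "dp": [0, 0, 0], "spin": 0},
    {"hand": 68, "dp": [0, 0, -0.1], "spin": 0},
    {"hand": 68, "dp": [0, 0, -0.3], "spin": 0},
    {"hand": 68, "dp": [0, 0, -0.5], "spin": 0},
    {"hand": 87, "dp": [0.2, 0, -0.53], "spin": 0},
    {"hand": 87, "dp": [0.4, 0, -0.53], "spin": 0},
    {"hand": 87, "dp": [0.6, 0, -0.53], "spin": 0},
    {"hand": 87, "dp": [0.8, 0, -0.53], "spin": 0},
    {"hand": 87, "dp": [1, 0, -0.53], "spin": 0},
    {"hand": 87, "dp": [1, 0, -0.53], "spin": 0},
    {"hand": 87, "dp": [1, 0, -0.53], "spin": 0},
  ],
)

```text
time: 33.3
ee_pos: [0.5171, 0.2709, 0.2012]
eef_rot: [0.727, 0.687, -0.0, 0.0]
ft_force: [0.6, -0.5, 0.5]
width: 0.087
grip_force: 0.0
```

```bash
python3 -c "
from rolls import *
rolls('scene','pics/scene9.png');rolls('top')
y=np.radians(-3.2);move([.514,.4345,.06],y);print(read_state()['joint_positions'])
"
```

```text
scene [310, 218, 42, 52, 893] xy [ 0.4983 -0.022 ]
scene [453, 362, 33, 33, 507] xy [0.5141 0.4333]
top [287, 244, 22, 22, 178] xy [0.5027 0.0208]
top [319, 246, 23, 23, 223] xy [ 0.4978 -0.0584]
t 33.4 pos [0.5178 0.2683 0.2017] w 0.087
dp [ 0.6627 -0.0552  0.5665] spin -0.0013 finger yaw deg -3.4
[-1.04796856  0.2749824   0.59205098  1.63392351 -0.15828302  1.28111521
 -0.48781739]
```

Request:
carry_out(
  deltas=[
    {"hand": 87, "dp": [0.2, -0.02, 0], "spin": 0},
    {"hand": 87, "dp": [0.4, -0.04, 0], "spin": 0},
    {"hand": 87, "dp": [0.6, -0.05, 0], "spin": 0},
    {"hand": 87, "dp": [0.655, -0.052, 0], "spin": 0},
    {"hand": 87, "dp": [0.655, -0.052, 0.1], "spin": 0},
    {"hand": 87, "dp": [0.655, -0.052, 0.25], "spin": 0},
    {"hand": 87, "dp": [0.655, -0.052, 0.4], "spin": 0},
    {"hand": 87, "dp": [0.655, -0.052, 0.5], "spin": 0},
    {"hand": 87, "dp": [0.655, -0.052, 0.56], "spin": 0},
    {"hand": 87, "dp": [0.655, -0.052, 0.56], "spin": 0},
    {"hand": 48, "dp": [0.655, -0.052, 0.56], "spin": 0},
    {"hand": 48, "dp": [0.655, -0.052, 0.56], "spin": 0},
    {"hand": 48, "dp": [0.655, -0.052, 0.56], "spin": 0},
    {"hand": 48, "dp": [0.655, -0.052, 0.56], "spin": 0},
    {"hand": 48, "dp": [0.655, -0.052, 0.56], "spin": 0},
    {"hand": 48, "dp": [0.655, -0.052, 0.56], "spin": 0},
    {"hand": 48, "dp": [0.655, -0.052, 0.56], "spin": 0},
  ],
)

```text
time: 35.1
ee_pos: [0.5141, 0.4341, 0.062]
eef_rot: [0.727, 0.686, 0.0, -0.0]
ft_force: [-0.6, -0.1, 3.8]
width: 0.0543
grip_force: 25.0
```

```bash
python3 -c "
from h import *
move([.507,.1035,.197],np.radians(-3.2))"
```

```text
t 35.1 pos [0.5141 0.4341 0.062 ] w 0.0543
dp [-1.3216  0.0487 -0.5406] spin -0.0007 finger yaw deg -3.3
```

Request:
carry_out(
  deltas=[
    {"hand": 48, "dp": [0, 0, -0.1], "spin": 0},
    {"hand": 48, "dp": [0, 0, -0.3], "spin": 0},
    {"hand": 48, "dp": [0, 0, -0.5], "spin": 0},
    {"hand": 48, "dp": [0, 0, -0.55], "spin": 0},
    {"hand": 48, "dp": [-0.18, 0.01, -0.55], "spin": 0},
    {"hand": 48, "dp": [-0.36, 0.02, -0.55], "spin": 0},
    {"hand": 48, "dp": [-0.54, 0.03, -0.55], "spin": 0},
    {"hand": 48, "dp": [-0.72, 0.04, -0.55], "spin": 0},
    {"hand": 48, "dp": [-0.9, 0.05, -0.55], "spin": 0},
    {"hand": 48, "dp": [-1, 0.05, -0.55], "spin": 0},
    {"hand": 48, "dp": [-1, 0.05, -0.55], "spin": 0},
    {"hand": 48, "dp": [-1, 0.05, -0.55], "spin": 0},
    {"hand": 48, "dp": [-1, 0.05, -0.55], "spin": 0},
  ],
)

```text
time: 36.4
ee_pos: [0.5116, 0.1849, 0.1987]
eef_rot: [0.727, 0.687, -0.0, -0.0]
ft_force: [0.1, 0.6, -1.5]
width: 0.0541
grip_force: 25.0
```

```bash
python3 -c "
from h import *
move([.507,.1035,.0675],np.radians(-3.2));s=read_state()
im=camera('wrist');cv2.imwrite('pics/w10.png',im[180:420,180:500,::-1])
"
```

```text
t 36.4 pos [0.5116 0.1849 0.1987] w 0.0541
dp [-3.261e-01  2.000e-04  5.246e-01] spin -0.0002 finger yaw deg -3.2
```

View pics/w10.png

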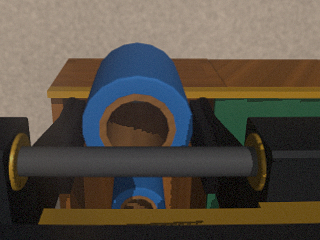

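Held the same way, with the hole's top edge at row 97 (about +2 mm). I'll apply the same correction and lower it.

Request:
carry_out(
  deltas=[
    {"hand": 48, "dp": [-0.17, 0, 0], "spin": 0},
    {"hand": 48, "dp": [-0.333, 0, 0], "spin": 0},
    {"hand": 48, "dp": [-0.333, 0, 0.12], "spin": 0},
    {"hand": 48, "dp": [-0.333, 0, 0.24], "spin": 0},
    {"hand": 48, "dp": [-0.333, 0, 0.27], "spin": 0},
    {"hand": 48, "dp": [-0.333, 0, 0.27], "spin": 0},
    {"hand": 48, "dp": [-0.333, 0, 0.27], "spin": 0},
    {"hand": 48, "dp": [-0.333, 0, 0.32], "spin": 0},
    {"hand": 48, "dp": [-0.333, 0, 0.37], "spin": 0},
    {"hand": 48, "dp": [-0.333, 0, 0.42], "spin": 0},
    {"hand": 48, "dp": [-0.333, 0, 0.47], "spin": 0},
    {"hand": 48, "dp": [-0.333, 0, 0.5], "spin": 0},
    {"hand": 48, "dp": [-0.333, 0, 0.52], "spin": 0},
    {"hand": 48, "dp": [-0.333, 0, 0.52], "spin": 0},
    {"hand": 48, "dp": [-0.333, 0, 0.52], "spin": 0},
  ],
)

```text
time: 37.95
ee_pos: [0.5073, 0.1005, 0.0692]
eef_rot: [0.727, 0.686, 0.0, 0.0]
ft_force: [0.3, 0.2, -1.3]
width: 0.0544
grip_force: 25.0
```

Request:
carry_out(
  deltas=[
    {"hand": 68, "dp": [0, 0, 0], "spin": 0},
    {"hand": 68, "dp": [0, 0, 0], "spin": 0},
    {"hand": 68, "dp": [0, 0, 0], "spin": 0},
    {"hand": 68, "dp": [0, 0, -0.1], "spin": 0},
    {"hand": 68, "dp": [0, 0, -0.3], "spin": 0},
    {"hand": 68, "dp": [0, 0, -0.5], "spin": 0},
    {"hand": 68, "dp": [-0.2, 0, -0.7], "spin": 0},
    {"hand": 68, "dp": [-0.4, 0, -0.8], "spin": 0},
    {"hand": 68, "dp": [-0.6, 0, -0.92], "spin": 0},
    {"hand": 68, "dp": [-0.71, 0, -0.92], "spin": 0},
    {"hand": 68, "dp": [-0.71, 0, -0.92], "spin": 0},
    {"hand": 68, "dp": [-0.71, 0, -0.92], "spin": 0},
  ],
)

```text
time: 39.15
ee_pos: [0.4967, -0.0787, 0.2997]
eef_rot: [0.729, 0.685, 0.001, 0.0]
ft_force: [0.2, 0.4, -0.0]
width: 0.0681
grip_force: 0.0
```

```bash
python3 -c "
from h import *
s=read_state();im=camera('wrist')[:,:,::-1];cv2.imwrite('pics/w11.png',im)
np.save('w11s.npy',np.r_[s['ee_pos'],s['eef_rot']])
for p in [(.507,.1035),(.5025,.0233),(.498,-.0567)]:
    print(w2px('wrist',[[*p,.082],[*p,.018]],s).round(0).tolist())
y=np.radians(-3.2);move([.587,.0167,.108],y)
"
```

```text
[[316.0, 32.0], [316.0, 48.0]]
[[316.0, 116.0], [316.0, 119.0]]
[[317.0, 191.0], [317.0, 184.0]]
t 39.2 pos [ 0.4968 -0.0765  0.299 ] w 0.0682
dp [0.393  0.338  0.7643] spin -0.0011 finger yaw deg -3.4
```

View pics/w11.png

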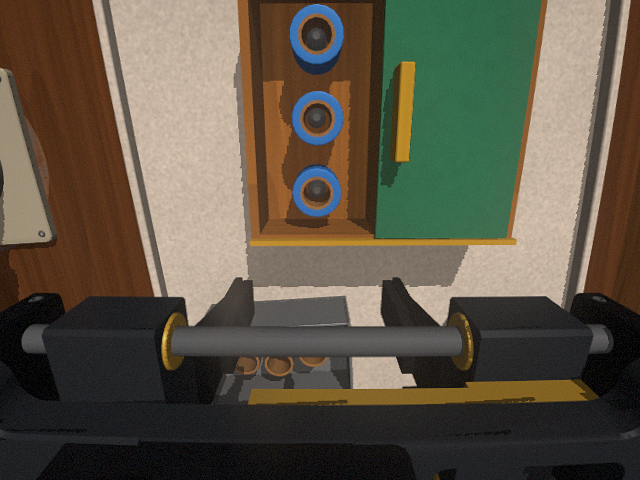

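All three rolls are seated: rims at (317,34), (318,118) and (317,190), against predictions of rows 32, 116 and 191. Three cores stand in the bin. Now I'll close the cover.

Request:
carry_out(
  deltas=[
    {"hand": 60, "dp": [0.2, 0.17, 0.1], "spin": 0},
    {"hand": 60, "dp": [0.385, 0.338, 0.2], "spin": 0},
    {"hand": 60, "dp": [0.385, 0.338, 0.35], "spin": 0},
    {"hand": 60, "dp": [0.385, 0.338, 0.5], "spin": 0},
    {"hand": 60, "dp": [0.385, 0.338, 0.62], "spin": 0},
    {"hand": 60, "dp": [0.385, 0.338, 0.72], "spin": 0},
    {"hand": 60, "dp": [0.385, 0.338, 0.765], "spin": 0},
    {"hand": 60, "dp": [0.385, 0.338, 0.765], "spin": 0},
    {"hand": 60, "dp": [0.385, 0.338, 0.765], "spin": 0},
    {"hand": 5, "dp": [0.385, 0.338, 0.765], "spin": 0},
    {"hand": 5, "dp": [0.385, 0.338, 0.765], "spin": 0},
    {"hand": 5, "dp": [0.385, 0.338, 0.765], "spin": 0},
    {"hand": 5, "dp": [0.385, 0.338, 0.765], "spin": 0},
    {"hand": 5, "dp": [0.385, 0.338, 0.765], "spin": 0},
    {"hand": 5, "dp": [0.385, 0.338, 0.765], "spin": 0},
    {"hand": 5, "dp": [0.385, 0.338, 0.765], "spin": 0},
    {"hand": 5, "dp": [0.385, 0.338, 0.765], "spin": 0},
    {"hand": 5, "dp": [0.385, 0.338, 0.765], "spin": 0},
    {"hand": 5, "dp": [0.385, 0.338, 0.765], "spin": 0},
  ],
  force=30,
)

```text
time: 41.1
ee_pos: [0.5852, 0.0145, 0.1077]
eef_rot: [0.727, 0.686, -0.001, -0.001]
ft_force: [-7.4, 0.3, 6.3]
width: 0.0136
grip_force: 30.0
```

Request:
carry_out(
  deltas=[
    {"hand": 5, "dp": [0, -0.04, 0], "spin": 0},
    {"hand": 5, "dp": [0, -0.1, 0], "spin": 0},
    {"hand": 5, "dp": [0, -0.15, 0], "spin": 0},
    {"hand": 5, "dp": [0, -0.2, 0], "spin": 0},
    {"hand": 5, "dp": [0, -0.25, 0], "spin": 0},
    {"hand": 5, "dp": [0, -0.3, 0], "spin": 0},
    {"hand": 5, "dp": [0, -0.35, 0], "spin": 0},
    {"hand": 5, "dp": [0, -0.4, 0], "spin": 0},
    {"hand": 5, "dp": [0, -0.45, 0], "spin": 0},
    {"hand": 5, "dp": [0, -0.5, 0], "spin": 0},
    {"hand": 5, "dp": [0, -0.53, 0], "spin": 0},
    {"hand": 5, "dp": [0, -0.55, 0], "spin": 0},
    {"hand": 5, "dp": [0, -0.565, 0], "spin": 0},
    {"hand": 5, "dp": [0, -0.57, 0], "spin": 0},
    {"hand": 5, "dp": [0, -0.57, 0], "spin": 0},
    {"hand": 5, "dp": [0, -0.57, 0], "spin": 0},
  ],
)

```text
time: 42.7
ee_pos: [0.4454, 0.0227, 0.1077]
eef_rot: [0.727, 0.686, 0.001, 0.001]
ft_force: [9.2, 1.2, -13.5]
width: 0.0137
grip_force: 30.0
```

It travelled 140 mm and stopped against the end (9 N). I'll release, retreat and check.

Request:
carry_out(
  deltas=[
    {"hand": 40, "dp": [0, 0, 0], "spin": 0},
    {"hand": 60, "dp": [0, 0, 0], "spin": 0},
    {"hand": 60, "dp": [0, 0, 0], "spin": 0},
    {"hand": 60, "dp": [0, 0, 0], "spin": 0},
    {"hand": 60, "dp": [0, 0, -0.1], "spin": 0},
    {"hand": 60, "dp": [0, 0, -0.3], "spin": 0},
    {"hand": 60, "dp": [0, 0, -0.5], "spin": 0},
    {"hand": 60, "dp": [-0.2, -0.1, -0.6], "spin": 0},
    {"hand": 60, "dp": [-0.4, -0.1, -0.7], "spin": 0},
    {"hand": 60, "dp": [-0.6, -0.1, -0.7], "spin": 0},
    {"hand": 60, "dp": [-0.6, -0.1, -0.7], "spin": 0},
    {"hand": 60, "dp": [-0.6, -0.1, -0.7], "spin": 0},
    {"hand": 60, "dp": [-0.6, -0.1, -0.7], "spin": 0},
  ],
)

```text
time: 44.0
ee_pos: [0.4107, -0.1247, 0.2825]
eef_rot: [0.727, 0.686, 0.0, -0.0]
ft_force: [-0.3, 0.4, -0.5]
width: 0.0602
grip_force: 0.0
```

```bash
python3 -c "
from h import *
cv2.imwrite('pics/scene12.png',camera('scene')[:,:,::-1]);print(read_state()['ft_force'],w2px('scene',[[.4454,.0265,.128]]))"
```

```text
[-0.80368107  0.36177468  0.51530911] [[361.75958038 224.82659665]]
```

View pics/scene12.png

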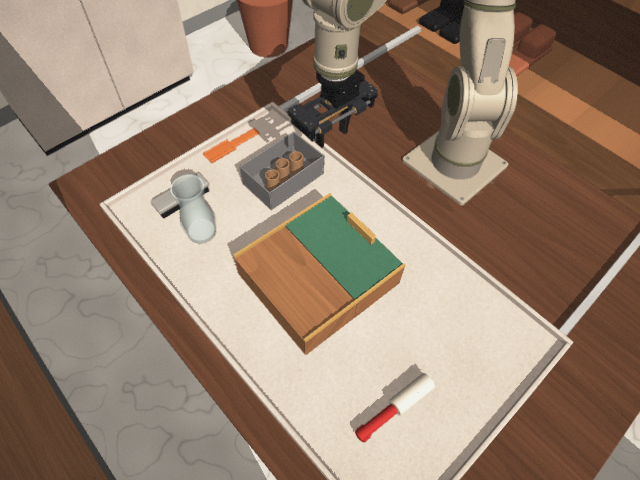

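The cover is closed with its handle at (361,228), the three cores stand in the bin, and the bystander objects haven't moved. Handing in.

```bash
python3 -c "
from bench import *
print(close_job())"
```

```text
the job is handed in; nothing more can be done
None
```

The job is handed in: the last pictures showed all three fresh rolls seated on their spindles, all three spent cores in the bin, the cover fully closed and the bystander objects unmoved; the hand-in gave no verdict.

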